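Hook a clip-on tool shelf into the slotted upright

TASK

Hang the orange tool shelf on the slotted metal upright: pass its two hooked tabs through the two big slots from the side facing the robot, push it down until the tabs are fully home and locked, and let go of it. Leave the green shelf and the fan where they are.

Things in the scene. Friction and masses are not known exactly. Their poses are not given: they have to be found in the camera images.
- orange_shelf: Orange clip-on shelf, 90 wide (y), 260 g. Origin: back face, mid-width, underside; x points out of the back (hook side, away from robot), z up. Back plate 60 high, x -5..0; floor 5 thick, x -75..0. Centre web to grip from above: 14 thick (y), x -60..-5, top z 65. Tabs at y +-25, 12 wide: neck z 45..53, then a lip hanging to z 25, sloping from x 8 at its root to 15 (front side); rearmost x 21. Mm.
- upright: Fixed bare-metal sheet, 120 wide (y), 181 high, x 0..6. Origin: bench level, middle of the face towards the robot; x into the sheet, z up. Slots at y +-25: 32 wide, z 115..173; a white wedge fills each to z 125, slides down 10 under about 3.5 N and stays. Enter with shelf underside at z 100..120. Home: shelf origin at (0,0,70) here, axes parallel, back on sheet. Foot 10 high, 10 out in front. Mm.
- green_shelf: Green shelf of the same shape and size as the orange one but without tabs, a bystander. Origin and axes as on the orange shelf.
- fan: Fan module, a bystander: 60 x 60 x 50 mm block, black below, tan above. Origin: centre of its underside.

How it is judged:
At the end, for the whole second after the job is handed in: The orange shelf hangs released and at rest on the upright, upright and square to it within 10 degrees, its back within 6 mm of the sheet, sideways within 14 mm, and pushed home to within 4 mm of the bottom (wedges down) (x of orange_shelf in the frame of upright between -0.006 and 0.004 m and y of orange_shelf in the frame of upright between -0.014 and 0.014 m and z of orange_shelf in the frame of upright between 0.065 and 0.074 m and angle between orange_shelf's own z axis and vertical below 0.17 rad and angle between the x axis of orange_shelf and the x axis of upright, either way round below 0.17 rad and linear speed of orange_shelf below 0.02 m/s); the robot touches nothing.
It fails at once if the green shelf is pushed more than 40 mm away (distance of green_shelf from where it was at the start of the episode above 0.04 m).
It fails at once if the fan is pushed more than 40 mm away (distance of fan from where it was at the start of the episode above 0.04 m).
It also fails if it takes over 43 s, if anything falls off the work surface, if the arm or the gripper's body presses on something with over 40 N, if the wrist force passes 120 N, or if a joint passes its speed limit or range.

ROBOT

A 6-joint arm with a two-finger parallel gripper is mounted at the origin on the work surface. World frame = base frame: x ahead of the robot, y to its left, z up, the work surface at z = 0. Lengths are in m, angles in rad, forces in N, time in s.
With the tool pointing down it reaches from about 0.35 to 0.775 m from the base axis. Payload 5.5 kg.
Tool frame: the origin (TCP) lies on the centre line of the jaws, within the pads' length; the fingertips stand 25 mm ahead of it and the grasp point (between the pads) lies 6 mm ahead of it; z points along the fingers, x is the direction in which the jaws open and shut, and the axes are right-handed (so a half turn about z gives the same grasp; the last joint's range is limited). The gripper opens to 85 mm and grips with 20 to 120 N. Pads are 22 mm wide; open, the fingers measure 114 mm over their backs; the gripper's body (76 mm by 85 mm) begins 54 mm behind the grasp point. The pads swing forward as they close: fully open they stand 13 mm farther back than shut.
Start: joints at [-1.36, 0.313, 0.046, 1.304, 0, 1.431], TCP at [0.198, -0.54, 0.256] pointing down, gripper open.
Joint ranges: [-2.76, 2.76], [-0.86, 1.69], [-1.03, 1.26], [-2.2, 2.34], [-1.47, 1.5], [-3.14, 3.14]. Speed limits (rad/s): [2.57, 2.57, 3.14, 3.14, 3.14, 3.14].

INTERFACE

Orientations are given as a unit quaternion [x, y, z, w].
In Python, from plant import ctrl gives the robot as it stands.
- The arm moves only by the tool apply_moves, never from a script. Its argument "series" is a list that holds one entry, the list of rows, each a list of 4 numbers: the shift along the tool's x, y, z as a fraction of full scale, then the turn about the tool's z as a fraction of full scale. A call has 1 to 12 rows; each row shifts and turns the commanded pose from where the row before left it, along the tool's axes as they then stand; what a row does not reach is not made up. Full scale, the value 1, is 250 mm for a shift and 0.1 rad for a turn. A row lasts 1/12 s, in which the tool goes at most 41.7 mm and 7.16 degrees, less where a joint would pass 70% of its speed; a pose out of reach is approached as far as the arm can. A call with a number of a shift or a turn outside -1 to 1 is refused whole. A call with a gripper value outside its range is refused whole. "claw" is the gripper's target within -1 to 1 (fully open at 1, half-way at 0, shut at -1), set as the call begins (left out, the last holds). The fingers move at their own pace and stop on an object; "force" is the grip in N (left out, the last holds). Time passes only in rows, so rows that do not move let the fingers close. It gives the time, the measured TCP pose, the force and the opening at its end, in the units of the state.
- ctrl.get_state(): the state, without advancing time (a new reading comes with each control period).
- ctrl.grab_frame(name): name is "scene" or "top" or "wrist"; returns the picture (480x640x3 uint8, red, green, blue); there is no depth.
- ctrl.camera_info(name): a dict with "camera_matrix" (3x3 intrinsics, pixels), "rvec" (rotation vector, rad) and "tvec" (3), from world to camera coordinates, as OpenCV has them. Camera axes: x right, y down, z forward; pixel columns grow to the right and rows downward; lengths in m; the calibration is good to about 2 mm. A picture is of the moment at which its call begins: read the wrist's pose just before it. camera_info takes no time and is no camera call; for the wrist camera it gives the pose at the moment of the call.
- ctrl.job_done(): hands the job in, once; it reports no verdict.
The state is a dict: "time_s": time; "joint_positions": joint angles; "qd": joint speeds; "joint_efforts": joint torques, N m; "tcp_pos": TCP position; "orientation": TCP orientation; "wrist_force": force on the tool from outside, world axes, zero at the start; "wrist_torque": the same for the moment, N m; "opening": opening from 0.0 (shut) to 1.0 (fully open).
Only numpy, scipy, OpenCV 4.12 (cv2) and the standard library are available. Lean on these libraries where they do the work, as an engineer would, in place of code of your own. Each camera call takes 0.05 s, during which the arm holds its last target.

## Working session

There is one attempt and no reset: what is moved stays moved. The work goes in short steps, Python scripts to look and compute and a tool call to move; the robot and the scene stay as the last step left them, time stands still between calls to the robot, and variables do not carry over. Pictures are saved under pics/ and viewed, and the job is handed in when it is done.

Besides the shell and the picture viewer there is one more tool, called after "Request:" by a JSON object that holds its "op" and its "data", one argument or row to a line. apply_moves: Moves the arm, as the interface text tells. Shift numbers are shares of 250 mm and turn numbers shares of 0.1 rad, none past 1 either way. Its arguments: {"type":"object","properties":{"series":{"type":"array","items":{"type":"array","items":{"type":"array","items":{"type":"number","minimum":-1,"maximum":1}}}},"claw":{"type":"number"},"force":{"type":"number"}},"required":["series"]}

```bash
ls; mkdir -p pics
python3 - <<'E'
from plant import ctrl
import cv2
s=ctrl.get_state();print(s)
for n in["scene","top","wrist"]:
    c=ctrl.camera_info(n);print(n,c)
    cv2.imwrite(f"pics/{n}0.png",ctrl.grab_frame(n)[:,:,::-1])
E
```

```text
pics
{'time_s': 0.0, 'joint_positions': array([-1.35962158e+00,  3.13987861e-01,  4.49886666e-02,  1.30362022e+00,
       -8.80591598e-06,  1.43118954e+00]), 'qd': array([ 0.00019241, -0.00016959, -0.00011547,  0.00118662,  0.00019742,
       -0.00098779]), 'joint_efforts': array([ 2.36393746e-03, -4.80626321e+01,  2.98532599e+01,  1.95713982e-02,
        1.48966856e-04, -4.84803984e-07]), 'tcp_pos': array([ 0.19747377, -0.53952621,  0.25541994]), 'orientation': array([ 8.19643441e-01, -5.72873283e-01, -6.70206412e-04, -6.17863746e-04]), 'wrist_force': array([ 0.77244913,  0.04970089, -0.62850592]), 'wrist_torque': array([-0.01206563,  0.03820755,  0.05210215]), 'opening': 1.001362206611719}
scene {'camera_matrix': array([[441.2257575 ,   0.        , 326.55344017],
       [  0.        , 441.2257575 , 238.29558902],
       [  0.        ,   0.        ,   1.        ]]), 'rvec': array([ 2.29502828,  1.19842495, -0.35698618]), 'tvec': array([-0.37027337, -0.38073694,  1.28890241])}
top {'camera_matrix': array([[556.20191209,   0.        , 327.05467576],
       [  0.        , 556.20191209, 237.67811432],
       [  0.        ,   0.        ,   1.        ]]), 'rvec': array([ 2.17178533, -2.20414372,  0.07554442]), 'tvec': array([0.03750637, 0.59683701, 1.22721311])}
wrist {'camera_matrix': array([[367.77975374,   0.        , 328.48441566],
       [  0.        , 367.77975374, 242.84560661],
       [  0.        ,   0.        ,   1.        ]]), 'rvec': array([-2.34200369,  1.63678207,  0.27504354]), 'tvec': array([-0.57531893, -0.04090889,  0.38158341])}
```

View pics/scene0.png

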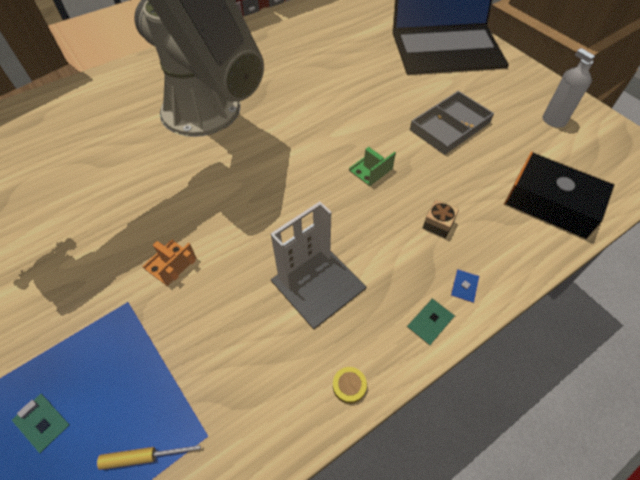

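View pics/top0.png

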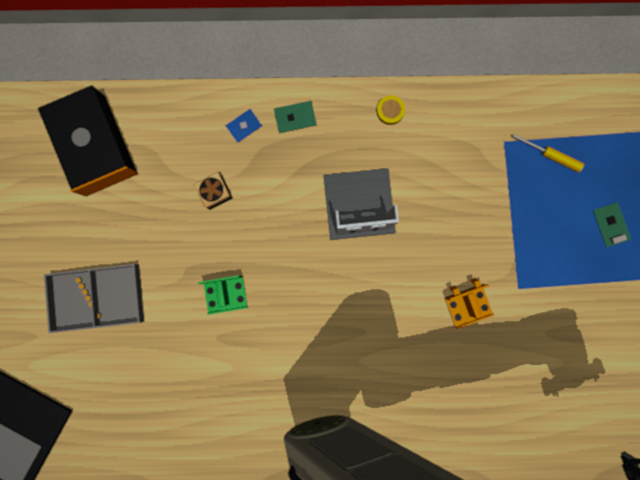

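View pics/wrist0.png

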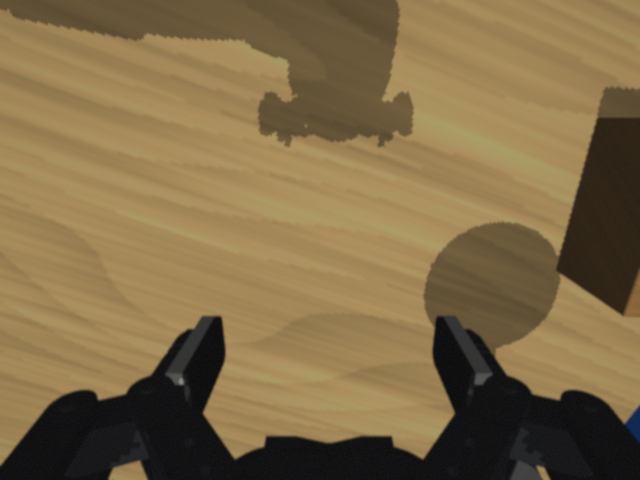

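The scene and top views show the orange shelf (top ~467,302, slightly yawed), the upright (top ~365,215), the green shelf (225,292) and the fan (213,190). Next I'll zoom in and build the ray-casting helpers.

```bash
cat > h.py <<'E'
import numpy as np,cv2
from plant import ctrl
def cam(n):
    c=ctrl.camera_info(n);K=np.array(c["camera_matrix"]);R=cv2.Rodrigues(np.array(c["rvec"]))[0];return K,R,np.array(c["tvec"]).ravel()
def ray(c,px,z):
    K,R,t=c;d=R.T@np.linalg.inv(K)@np.array([px[0],px[1],1.]);o=-R.T@t
    return o+d*(z-o[2])/d[2]
def proj(c,P):
    K,R,t=c;q=K@(R@np.array(P)+t);return q[:2]/q[2]
def tri(c1,p1,c2,p2):
    P=[c[0]@np.c_[c[1],c[2]] for c in(c1,c2)]
    X=cv2.triangulatePoints(P[0],P[1],np.array(p1,float).reshape(2,1),np.array(p2,float).reshape(2,1)).ravel();return X[:3]/X[3]
E
python3 - <<'E'
import cv2,numpy as np
t=cv2.imread("pics/top0.png");s=cv2.imread("pics/scene0.png")
a=cv2.resize(t[265:335,430:510],None,fx=5,fy=5,interpolation=cv2.INTER_CUBIC)
b=cv2.resize(t[160:245,318:403],None,fx=4.7,fy=4.7,interpolation=cv2.INTER_CUBIC)[:350]
cv2.imwrite("pics/topz.png",np.hstack([a,b[:350,:400] if b.shape[1]>=400 else np.pad(b,((0,0),(0,400-b.shape[1]),(0,0)))]))
b=cv2.resize(s[195:335,260:375],None,fx=4,fy=4,interpolation=cv2.INTER_CUBIC)
a=cv2.resize(s[230:290,135:205],None,fx=5,fy=5,interpolation=cv2.INTER_CUBIC)[:,:340]
a=np.pad(a,((0,b.shape[0]-a.shape[0]),(0,0),(0,0)))
cv2.imwrite("pics/scz.png",np.hstack([a,b]))
E
```

```text
(no output)
```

View pics/topz.png

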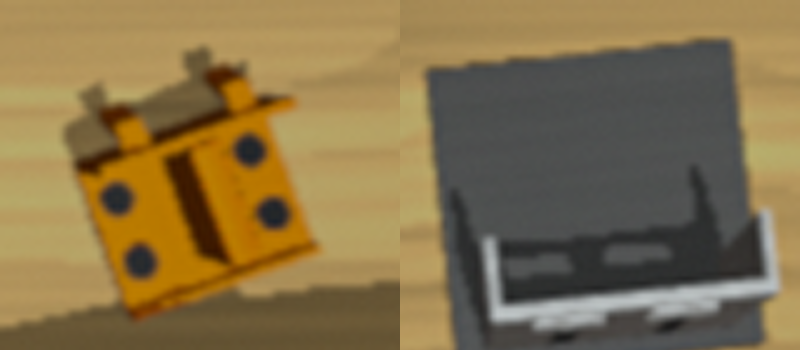

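View pics/scz.png

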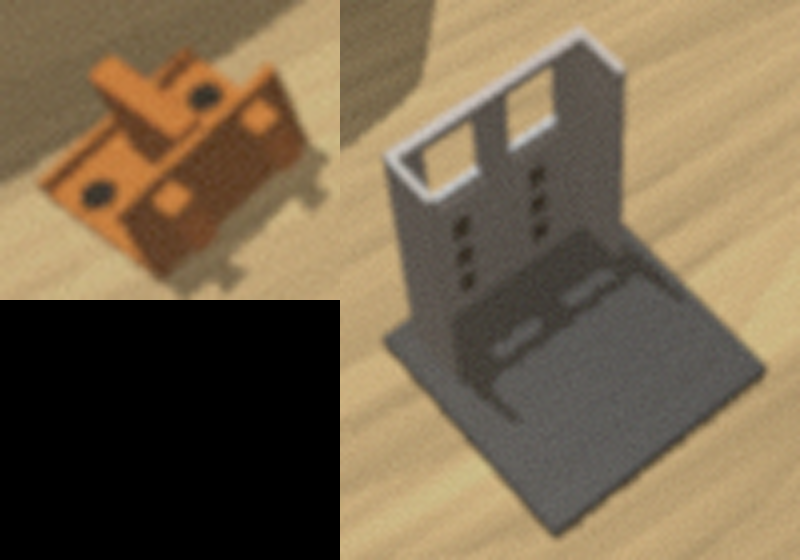

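Run:
```python
from h import *
T=cam("top");S=cam("scene")
t=cv2.imread("pics/top0.png").astype(int)
u=lambda p,f,o:((p[0]+.5)/f-.5+o[0],(p[1]+.5)/f-.5+o[1])
for nm,p,z in[("frontL",(130,316),.0025),("frontR",(320,246),.0025),("backL",(76,166),.06),("backR",(296,101),.06)]:
    print(nm,ray(T,u(p,5,(430,265)),z))
# scene: back top edge
for nm,p,z in[("back edge top L",(120,217),.06),("R",(270,68),.06),("webtopfront",(110,68),.065)]:
    print("sc",nm,ray(S,u(p,5,(135,230)),z))
# upright front edge of bright strip, top view
g=t.min(2);pts=[]
for x in range(341,396):
    col=g[200:240,x]; ys=np.where(col>140)[0]
    if len(ys): 
        y=ys.max(); 
        pts.append((x,200+y, col[y],y-ys.min()))
print(pts[::6])
for nm,p in[("L",(495,322)),("R",(778,292))]:
    print(nm,ray(T,u((p[0]-400,p[1]),4.7,(318,160)),.181))
for nm,p in[("topL far... A",(387,155)),("B",(582,30)),("A back",(432,203)),("B back",(625,72))]:
    print(nm,ray(S,u((p[0]-340,p[1]),4,(260,195)),.181))
```

```text
frontL [ 0.39101229 -0.25757354  0.0025    ]
frontR [ 0.42100953 -0.34419834  0.0025    ]
backL [ 0.46102725 -0.22306897  0.06      ]
backR [ 0.48753136 -0.31889073  0.06      ]
sc back edge top L [ 0.49325657 -0.31733337  0.06      ]
sc R [ 0.46074043 -0.2348199   0.06      ]
sc webtopfront [ 0.42549777 -0.29149221  0.065     ]
[(341, np.int64(227), np.int64(177), np.int64(2)), (347, np.int64(229), np.int64(145), np.int64(4)), (353, np.int64(228), np.int64(155), np.int64(4)), (359, np.int64(228), np.int64(142), np.int64(5)), (365, np.int64(225), np.int64(147), np.int64(2)), (371, np.int64(224), np.int64(170), np.int64(2)), (377, np.int64(226), np.int64(147), np.int64(5)), (383, np.int64(225), np.int64(157), np.int64(4)), (389, np.int64(222), np.int64(177), np.int64(2)), (395, np.int64(221), np.int64(177), np.int64(16))]
L [0.60490455 0.00771942 0.181     ]
R [ 0.6156998  -0.11028416  0.181     ]
topL far... A [ 0.61866723 -0.10818921  0.181     ]
B [0.60904117 0.00869969 0.181     ]
A back [ 0.65330768 -0.10504827  0.181     ]
B back [0.64211396 0.01110283 0.181     ]
```

```bash
cat >> h.py <<'E'
from scipy.spatial.transform import Rotation as Rn
def tool():
    s=ctrl.get_state();return np.array(s["tcp_pos"]),Rn.from_quat(s["orientation"]).as_matrix(),s
def delta(P,yaw):  # target tcp and tool-x yaw -> mm in tool axes (current), turn rad
    p,R,s=tool();d=R.T@(np.array(P)-p);c=np.arctan2(R[1,0],R[0,0]);tr=-(yaw-c);tr=(tr+np.pi/2)%np.pi-np.pi/2
    print("tcp",p.round(4),"toolx yaw",c.round(4),"shift mm",(d*1e3).round(1),"/250:",(d/.25).round(3),"turn",tr.round(4))
E
python3 - <<'E'
from h import *
p,R,s=tool();K,Rc,t=cam("wrist");o=-Rc.T@t
print("cam in tool",R.T@(o-p)*1e3,"cam axes in tool\n",(R.T@Rc.T).round(2),R.round(3))
delta([.43,-.288,.2554],-np.pi/2+.32)
E
```

```text
cam in tool [   0.86023475  -85.55089556 -118.12231048] cam axes in tool
 [[ 1.   -0.    0.  ]
 [ 0.    0.95  0.33]
 [-0.   -0.33  0.95]] [[ 0.344 -0.939 -0.   ]
 [-0.939 -0.344  0.001]
 [-0.001 -0.    -1.   ]]
tcp [ 0.1975 -0.5396  0.2556] toolx yaw -1.22 shift mm [-156.4 -304.8    0.5] /250: [-0.626 -1.219  0.002] turn 0.0308
```

Request:
{"op": "apply_moves", "data": {
  "series": [
    [[-0.0626,-0.122,0,0.03],[-0.0626,-0.122,0,0.03],[-0.0626,-0.122,0,0.03],[-0.0626,-0.122,0,0.03],[-0.0626,-0.122,0,0.03],[-0.0626,-0.122,0,0.03],[-0.0626,-0.122,0,0.03],[-0.0626,-0.122,0,0.03],[-0.0626,-0.122,0,0.03],[-0.0626,-0.122,0,0.03],[0,0,0,0],[0,0,0,0]]
  ]
}}

```text
time_s: 1.15
tcp_pos: [0.4345, -0.2899, 0.256]
orientation: [0.812, -0.584, -0.0, 0.0]
wrist_force: [-0.5, -0.2, 0.9]
opening: 0.997
```

Run:
```python
from h import *
p,R,s=tool();print(p,s["time_s"]);c=cam("wrist")
np.savez("w1.npz",K=c[0],R=c[1],t=c[2])
cv2.imwrite("pics/w1.png",ctrl.grab_frame("wrist")[:,:,::-1])
delta([.43,-.288,.2554],-np.pi/2+.32)
```

```text
[ 0.43449425 -0.28986134  0.25601868] 1.15
tcp [ 0.4338 -0.2908  0.256 ] toolx yaw -1.248 shift mm [-3.9  2.7  0.6] /250: [-0.016  0.011  0.003] turn 0.0028
```

View pics/w1.png

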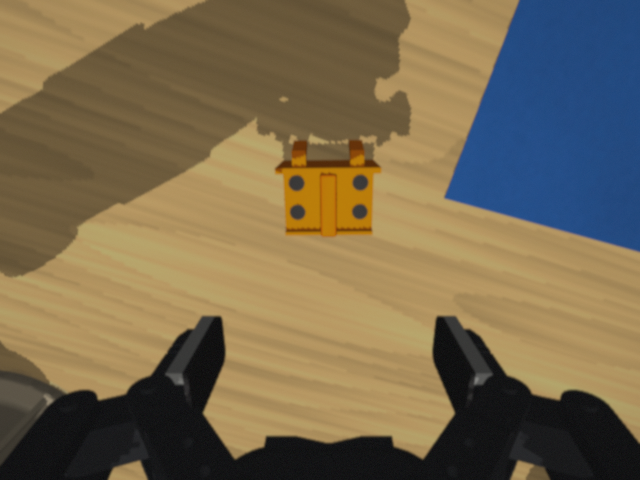

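The wrist view shows the shelf nearly square to the tool: web top spans x≈321–337 and y≈174–236, with the back-plate top edge at y≈168. I'll zoom in to get edges.

Run:
```python
import cv2
w=cv2.imread("pics/w1.png")
cv2.imwrite("pics/w1z.png",cv2.resize(w[135:243,268:388],None,fx=5.5,fy=5.5,interpolation=cv2.INTER_CUBIC))
```

```text
(no output)
```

View pics/w1z.png

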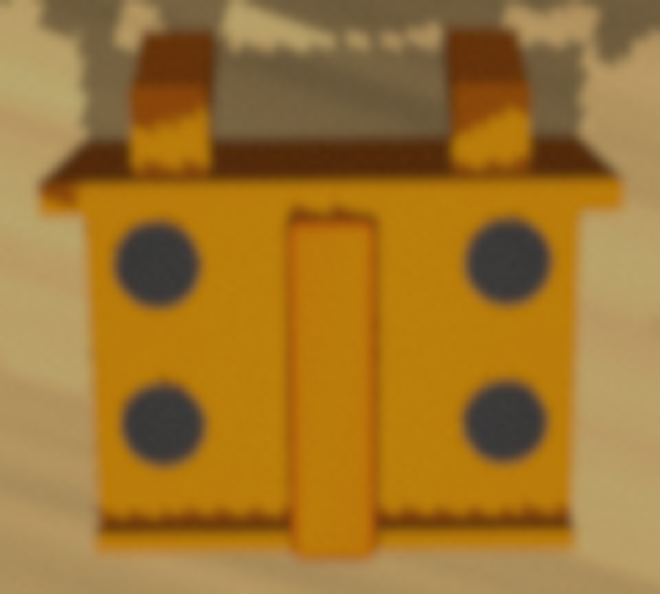

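Run:
```python
from h import *
d=np.load("w1.npz");C=(d["K"],d["R"],d["t"])
u=lambda p:((p[0]+.5)/5.5-.5+268,(p[1]+.5)/5.5-.5+135)
Q={}
for n,p,z in[("webFL",(291,558),.065),("webFR",(376,556),.065),("webBL",(289,218),.065),("webBR",(375,218),.065),("plL",(42,188),.06),("plR",(620,180),.06),("flL",(98,548),.0),("flR",(572,546),.0)]:
    Q[n]=ray(C,u(p),z);print(n,Q[n].round(4))
for a,b in[("webFL","webFR"),("webBL","webBR"),("plL","plR"),("flL","flR")]:
    v=Q[b]-Q[a];print(a,b,np.linalg.norm(v)*1e3,"yaw y-axis",np.arctan2(v[1],v[0]))
v=Q["webBL"]+Q["webBR"]-Q["webFL"]-Q["webFR"];print("web len",np.linalg.norm(v)*500,np.arctan2(v[1],v[0])-np.pi/2)
F=(Q["webFL"]+Q["webFR"])/2;yw=.323;ax=np.array([np.cos(yw),np.sin(yw),0])
print("origin from webF",F+.06*ax,"from plate",(Q["plL"]+Q["plR"])/2,"from floor",(Q["flL"]+Q["flR"])/2+.075*ax)
```

```text
webFL [ 0.4186 -0.2888  0.065 ]
webFR [ 0.4233 -0.3016  0.065 ]
webBL [ 0.4701 -0.2716  0.065 ]
webBR [ 0.4742 -0.284   0.065 ]
plL [ 0.4616 -0.2343  0.06  ]
plR [ 0.491 -0.318  0.06 ]
flL [ 0.3881 -0.258   0.    ]
flR [ 0.4178 -0.3451  0.    ]
webFL webFR 13.656310583136845 yaw y-axis -1.2215587399423073
webBL webBR 13.061761998860588 yaw y-axis -1.2462045628293112
plL plR 88.73240915313072 yaw y-axis -1.2325161161285187
flL flR 91.98446699225002 yaw y-axis -1.2418544543928818
web len 54.116508240646176 -1.242176372463543
origin from webF [ 0.47783061 -0.27618618  0.065     ] from plate [ 0.47630541 -0.27617685  0.06      ] from floor [ 0.47410222 -0.27775138  0.        ]
```

Sizes check out (web 13–14 mm, plate 89, floor 92 mm): origin ≈ (0.4765, −0.2765), yaw ≈ 0.333. I'll grip at about x = −50 on the web.

Request:
{"op": "apply_moves", "data": {
  "series": [
    [[0,0.008,0.12,-0.05],[0,0.008,0.15,-0.05],[0,0.003,0.15,0],[0,0,0.15,0],[0,0,0.12,0],[0,0,0.08,0],[0,0,0.038,0],[0,0,0,0],[0,0,0,0]]
  ]
}}

```text
time_s: 1.95
tcp_pos: [0.4287, -0.2938, 0.0547]
orientation: [0.813, -0.582, -0.0, 0.0]
wrist_force: [-0.4, 0.0, 0.9]
opening: 0.997
```

Run:
```python
from h import *
delta([.4292,-.2928,.054],-1.238)
cv2.imwrite("pics/w2.png",ctrl.grab_frame("wrist")[:,:,::-1])
```

```text
tcp [ 0.4287 -0.2938  0.0547] toolx yaw -1.2415 shift mm [-0.8 -0.8  0.7] /250: [-0.003 -0.003  0.003] turn -0.0035
```

View pics/w2.png

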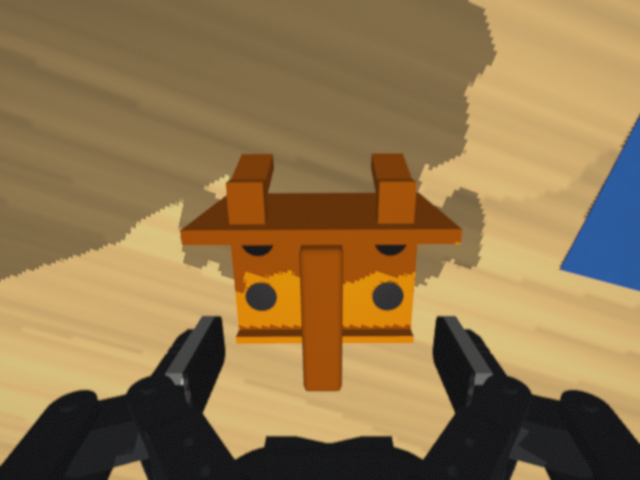

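The web (centre x≈322, y 245–390) lies between the fingers, square to them. Closing.

Request:
{"op": "apply_moves", "data": {
  "series": [
    [[-0.004,-0.004,0,0],[0,0,0,0],[0,0,0,0],[0,0,0,0],[0,0,0,0],[0,0,0,0],[0,0,0,0],[0,0,0,0],[0,0,0,0],[0,0,0,0]]
  ],
  "claw": -1,
  "force": 110
}}

```text
time_s: 2.83
tcp_pos: [0.43, -0.2919, 0.0548]
orientation: [0.814, -0.581, 0.0, 0.0]
wrist_force: [-0.2, 1.6, 5.1]
opening: 0.147
```

Request:
{"op": "apply_moves", "data": {
  "series": [
    [[0,0,-0.04,0],[0,0,-0.08,0],[0,0,-0.1,0],[0,0,-0.1,0],[0,0,-0.1,0],[0,0,-0.04,0],[0,0,0,0]]
  ]
}}

```text
time_s: 3.42
tcp_pos: [0.4309, -0.2927, 0.1718]
orientation: [0.814, -0.581, 0.002, 0.0]
wrist_force: [0.4, 0.6, -2.0]
opening: 0.148
```

Run:
```python
from h import *
p,R,s=tool();print(p,s["opening"],s["wrist_force"],s["wrist_torque"],s["time_s"]);c=cam("wrist")
np.savez("w3.npz",K=c[0],R=c[1],t=c[2])
cv2.imwrite("pics/w3.png",ctrl.grab_frame("wrist")[:,:,::-1])
cv2.imwrite("pics/s3.png",ctrl.grab_frame("scene")[:,:,::-1])
```

```text
[ 0.43089549 -0.29273252  0.1718248 ] 0.14812324431678797 [ 0.39433088  0.59744405 -1.97450592] [-0.06676753  0.08854367 -0.04469269] 3.4167
```

View pics/w3.png

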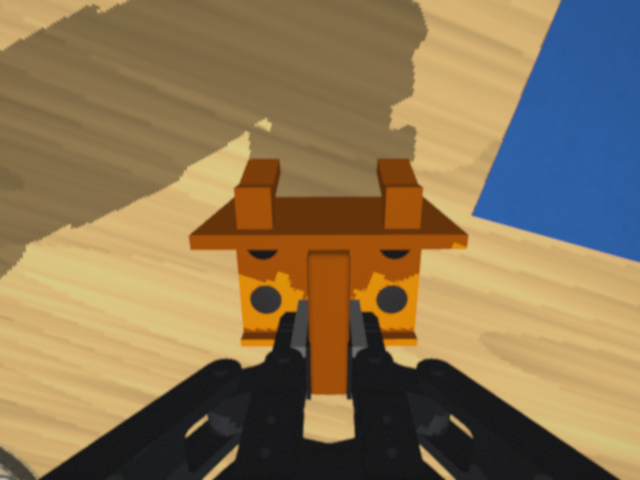

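View pics/s3.png

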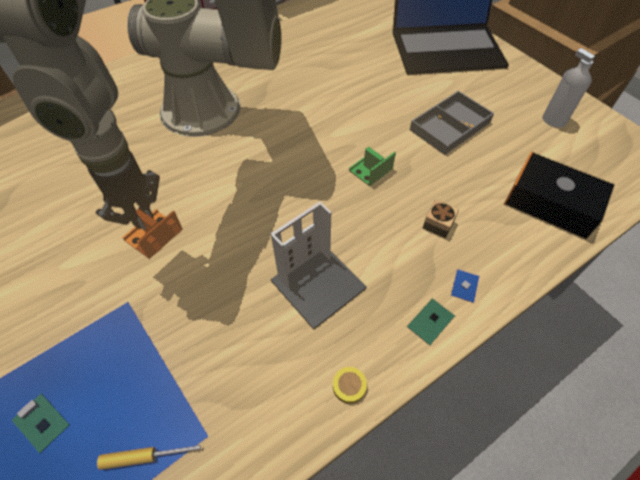

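Run:
```python
from h import *
import numpy as np
d=np.load("w3.npz");C=(d["K"],d["R"],d["t"]);p,R,s=tool()
dz=p[2]-.0548
for n,q,z in[("webFL",(309,394),.065),("webFR",(350,394),.065),("webBL",(308,252),.065),("webBR",(350,252),.065),("plL",(190,236),.06),("plR",(467,235),.06),("flL",(241,345),0),("flR",(416,345),0),("tabLtop",(236,187),.053),("tabRtop",(421,187),.053)]:
    X=ray(C,q,z+dz);print(n,(R.T@(X-p)*1e3).round(1))
```

```text
webFL [ -4.6  11.4 -10.2]
webFR [ 10.6  11.4 -10.2]
webBL [ -4.  -45.  -10.2]
webBR [  9.6 -45.  -10.2]
plL [-43.3 -48.9  -5.2]
plR [ 48.7 -49.1  -5.3]
flL [-46.   34.4  54.8]
flR [52.1 34.8 54.8]
tabLtop [-28.4 -64.    1.8]
tabRtop [ 33.9 -63.9   1.7]
```

Grip is good: the shelf did not slip, its origin sits 49 mm ahead and 55 mm below the TCP. Turning square to the upright (yaw ≈ 0.09).

Request:
{"op": "apply_moves", "data": {
  "series": [
    [[0,0,0,0.6],[0,0,0,0.8],[0,0,0,0.7],[0,0,0,0.3],[0,0,0,0],[0,0,0,0]]
  ]
}}

```text
time_s: 4.02
tcp_pos: [0.4289, -0.2909, 0.1674]
orientation: [0.739, -0.674, -0.002, -0.0]
wrist_force: [-0.0, -0.2, -2.9]
opening: 0.146
```

Run:
```python
from h import *
delta([.5184,-.059,.165],-1.481)
```

```text
tcp [ 0.4289 -0.2909  0.1674] toolx yaw -1.479 shift mm [-222.7 -110.4    2.7] /250: [-0.891 -0.442  0.011] turn 0.002
```

Request:
{"op": "apply_moves", "data": {
  "series": [
    [[-0.05,-0.025,0,0],[-0.1,-0.05,0,0],[-0.12,-0.06,0,0],[-0.12,-0.06,0,0],[-0.12,-0.06,0,0],[-0.12,-0.06,0,0],[-0.12,-0.06,0,0],[-0.09,-0.04,0,0],[-0.05,-0.025,0,0],[0,0,0,0],[0,0,0,0]]
  ]
}}

```text
time_s: 4.93
tcp_pos: [0.5187, -0.0593, 0.1684]
orientation: [0.739, -0.673, -0.001, 0.001]
wrist_force: [-0.1, -0.3, -2.3]
opening: 0.15
```

Run:
```python
from h import *
delta([.5184,-.059,.165],-1.481);c=cam("wrist")
np.savez("w4.npz",K=c[0],R=c[1],t=c[2])
for n in["wrist","top","scene"]:
    cv2.imwrite(f"pics/{n}4.png",ctrl.grab_frame(n)[:,:,::-1])
t=cv2.imread("pics/top4.png");s=cv2.imread("pics/scene4.png")
a=cv2.resize(t[160:280,318:408],None,fx=4,fy=4,interpolation=cv2.INTER_CUBIC)
b=cv2.resize(s[180:300,220:330],None,fx=4,fy=4,interpolation=cv2.INTER_CUBIC)
cv2.imwrite("pics/z4.png",np.hstack([a,b])[:, :800])
```

```text
tcp [ 0.5187 -0.0593  0.1684] toolx yaw -1.4773 shift mm [-0.3  0.3  3.4] /250: [-0.001  0.001  0.014] turn 0.0037
```

View pics/wrist4.png

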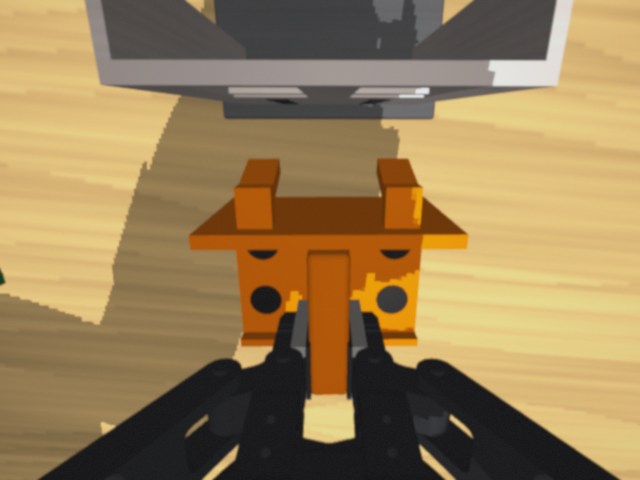

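View pics/z4.png

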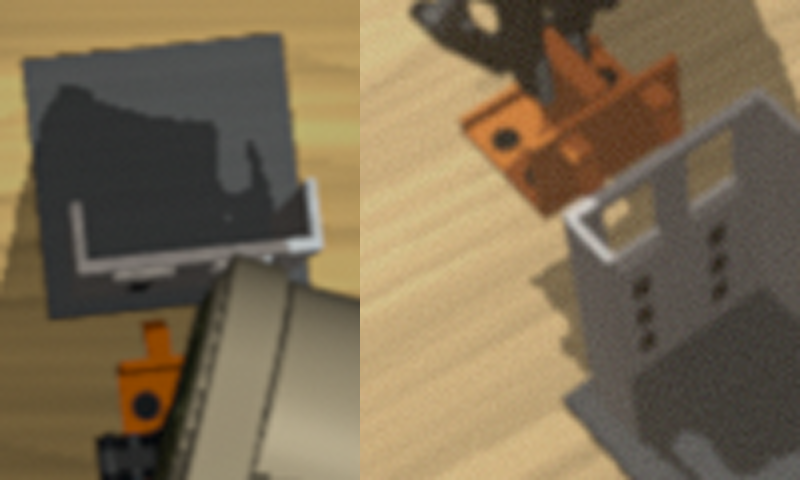

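The wrist view shows the sheet's top front edge running level from (102,86) to (560,87), with its centre ~331, and the shelf centred at ~329. Measuring.

Run:
```python
from h import *
d=np.load("w4.npz");C=(d["K"],d["R"],d["t"]);p,R,s=tool()
for n,q,z in[("L",(102,86),.181),("R",(560,87),.181),("webFL",(309,394),.1786),("plL",(190,236),.1736),("plR",(467,235),.1736),("tipL",(250,159),.16),("tipR",(394,159),.16)]:
    X=ray(C,q,z);print(n,X.round(4),(R.T@(X-p)*1e3).round(1))
```

```text
L [0.6061 0.0084 0.181 ] [-61.1 -93.3 -12.3]
R [ 0.6171 -0.1121  0.181 ] [ 59.9 -93.5 -12.3]
webFL [ 0.5089 -0.0537  0.1786] [-8.   9.1 -9.8]
plL [ 0.5636 -0.0108  0.1736] [-45.8 -49.3  -4.8]
plR [ 0.5722 -0.0997  0.1736] [ 43.5 -49.9  -4.8]
tipL [ 0.588  -0.0268  0.16  ] [-27.7 -72.2   8.8]
tipR [ 0.5926 -0.0751  0.16  ] [ 20.9 -72.4   8.8]
```

Shelf back to sheet: 44 mm, lateral offset <1 mm, yaw <0.01. Lower 3 mm and enter.

Request:
{"op": "apply_moves", "data": {
  "series": [
    [[0,0,0.012,0],[0,-0.03,0,0],[0,-0.03,0,0],[0,-0.03,0,0],[0,-0.03,0,0],[0,-0.02,0,0],[0,-0.012,0,0],[0,0,0,0],[0,0,0,0]]
  ]
}}

```text
time_s: 5.83
tcp_pos: [0.5569, -0.0565, 0.1661]
orientation: [0.739, -0.674, -0.0, 0.0]
wrist_force: [-0.3, 0.1, -2.8]
opening: 0.152
```

Run:
```python
from h import *
s=ctrl.get_state();print(s["wrist_force"],s["tcp_pos"])
for n in["wrist","scene"]:
    cv2.imwrite(f"pics/{n}5.png",ctrl.grab_frame(n)[:,:,::-1])
s=cv2.imread("pics/scene5.png")
cv2.imwrite("pics/z5.png",cv2.resize(s[170:300,220:350],None,fx=4,fy=4,interpolation=cv2.INTER_CUBIC))
```

```text
[-0.29659     0.08145134 -2.79044907] [ 0.55694313 -0.0565182   0.1660631 ]
```

View pics/wrist5.png

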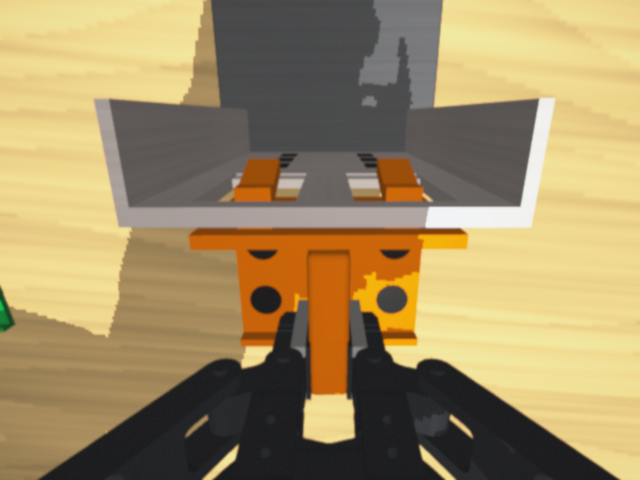

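View pics/z5.png

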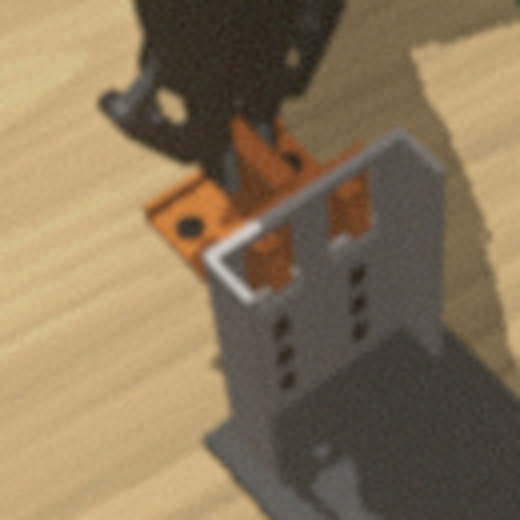

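Both tabs are through the slots (wrist at x≈260 and 400, y≈175), with no contact force. About 6 mm left.

Request:
{"op": "apply_moves", "data": {
  "series": [
    [[0,-0.008,0,0],[0,-0.008,0,0],[0,-0.006,0,0],[0,0,0,0],[0,0,0,0]]
  ]
}}

```text
time_s: 6.35
tcp_pos: [0.5624, -0.0561, 0.1663]
orientation: [0.738, -0.674, -0.0, 0.0]
wrist_force: [-0.9, 0.3, -3.0]
opening: 0.149
```

Request:
{"op": "apply_moves", "data": {
  "series": [
    [[0,-0.004,0,0],[0,0,0,0],[0,0,0,0]]
  ]
}}

```text
time_s: 6.6
tcp_pos: [0.5624, -0.0561, 0.1661]
orientation: [0.738, -0.674, -0.001, 0.001]
wrist_force: [-5.7, 0.1, -1.1]
opening: 0.148
```

Run:
```python
from h import *
s=ctrl.get_state();print(s["wrist_force"],s["tcp_pos"])
cv2.imwrite("pics/w6.png",ctrl.grab_frame("wrist")[:,:,::-1])
```

```text
[-5.65683474  0.07816924 -1.09037985] [ 0.56244232 -0.05608421  0.16610233]
```

View pics/w6.png

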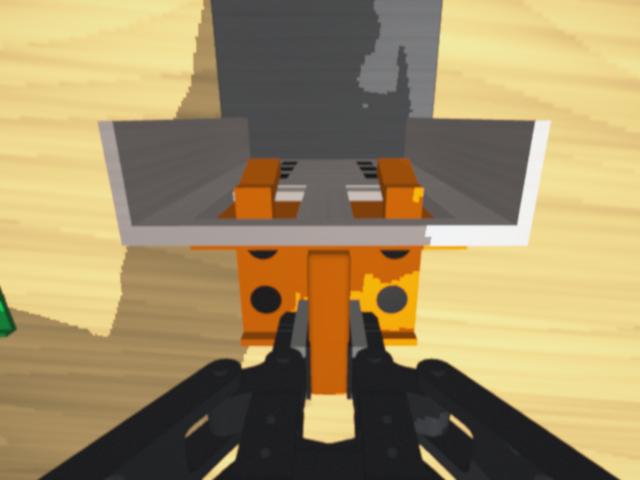

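The back is on the sheet (5.7 N). I'll ease off slightly and go down 28 mm.

Request:
{"op": "apply_moves", "data": {
  "series": [
    [[0,0.003,0.016,0],[0,0,0.024,0],[0,0,0.024,0],[0,0,0.024,0],[0,0,0.024,0],[0,0,0,0],[0,0,0,0]]
  ]
}}

```text
time_s: 7.23
tcp_pos: [0.5624, -0.056, 0.1374]
orientation: [0.738, -0.674, -0.001, 0.0]
wrist_force: [-3.4, 0.1, -3.5]
opening: 0.147
```

Request:
{"op": "apply_moves", "data": {
  "series": [
    [[0,0,0.012,0],[0,0,0.012,0],[0,0,0.008,0],[0,0,0,0],[0,0,0,0]]
  ]
}}

```text
time_s: 7.65
tcp_pos: [0.5624, -0.0562, 0.1313]
orientation: [0.738, -0.674, 0.0, 0.0]
wrist_force: [-6.6, 0.8, 4.1]
opening: 0.147
```

Run:
```python
from h import *
s=ctrl.get_state();print(s["wrist_force"],s["wrist_torque"],s["tcp_pos"])
for n in["wrist","scene"]:
    cv2.imwrite(f"pics/{n}7.png",ctrl.grab_frame(n)[:,:,::-1])
s=cv2.imread("pics/scene7.png");w=cv2.imread("pics/wrist7.png")
cv2.imwrite("pics/z7.png",np.hstack([cv2.resize(s[170:300,240:350],(440,520),interpolation=cv2.INTER_CUBIC),cv2.resize(w[100:360,150:490],(340,260))[[*range(260)]+[0]*260]]))
```

```text
[-6.5799934   0.84839865  4.06697644] [ 0.03068047  1.19289085 -0.06467764] [ 0.56244287 -0.05615592  0.13127397]
```

View pics/z7.png

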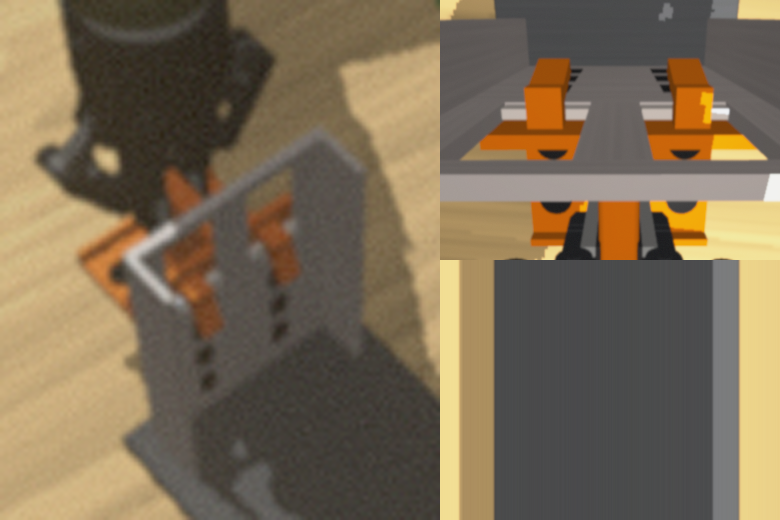

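The lips hang behind the sheet and the wedges are taking load. Continuing down.

Request:
{"op": "apply_moves", "data": {
  "series": [
    [[0,0,0.01,0],[0,0,0.01,0],[0,0,0.008,0],[0,0,0,0],[0,0,0,0]]
  ]
}}

```text
time_s: 8.17
tcp_pos: [0.5624, -0.0562, 0.1248]
orientation: [0.738, -0.674, 0.0, 0.0]
wrist_force: [-8.0, 0.7, 7.3]
opening: 0.147
```

Request:
{"op": "apply_moves", "data": {
  "series": [
    [[0,0,0.006,0],[0,0,0.006,0],[0,0,0,0],[0,0,0,0]]
  ]
}}

```text
time_s: 8.5
tcp_pos: [0.5622, -0.0562, 0.1245]
orientation: [0.738, -0.674, 0.001, -0.0]
wrist_force: [-15.9, 0.6, 24.4]
opening: 0.148
```

Run:
```python
from h import *
s=ctrl.get_state();print(s["wrist_force"],s["wrist_torque"],s["tcp_pos"]);c=cam("wrist")
np.savez("w8.npz",K=c[0],R=c[1],t=c[2])
for n in["wrist","scene"]:
    cv2.imwrite(f"pics/{n}8.png",ctrl.grab_frame(n)[:,:,::-1])
s=cv2.imread("pics/scene8.png")
cv2.imwrite("pics/z8.png",cv2.resize(s[190:300,250:350],None,fx=5,fy=5,interpolation=cv2.INTER_CUBIC))
```

```text
[-15.94772607   0.55701544  24.37514372] [ 0.31416361  2.56578276 -0.10822134] [ 0.56221504 -0.05620153  0.12445323]
```

View pics/z8.png

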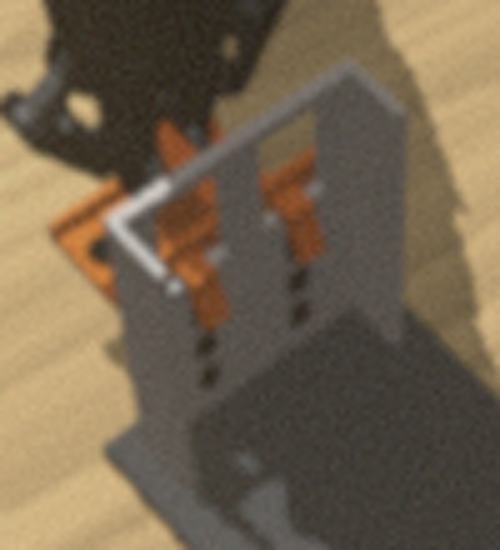

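View pics/wrist8.png

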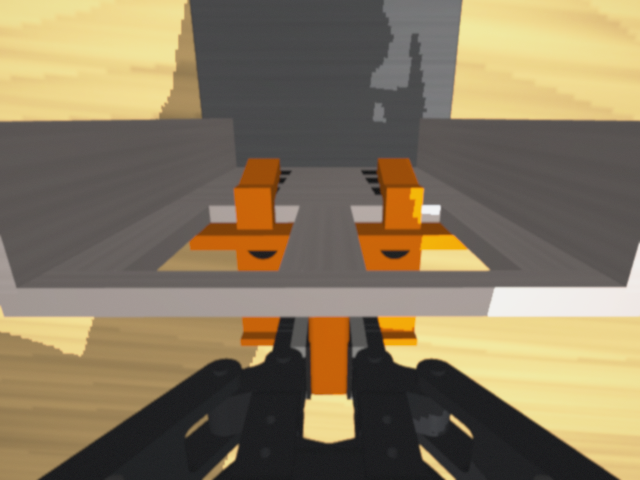

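A hard stop at TCP z 0.1245 puts the shelf underside at ≈0.070. Unload and release.

Request:
{"op": "apply_moves", "data": {
  "series": [
    [[0,0.002,-0.006,0],[0,0,0,0],[0,0,0,0]]
  ]
}}

```text
time_s: 8.85
tcp_pos: [0.5623, -0.0562, 0.1246]
orientation: [0.738, -0.674, 0.001, -0.0]
wrist_force: [-9.8, 0.5, 14.1]
opening: 0.151
```

Request:
{"op": "apply_moves", "data": {
  "series": [
    [[0,0,0,0],[0,0,0,0],[0,0,0,0],[0,0,0,0],[0,0,0,0],[0,0,0,0],[0,0,0,0],[0,0,0,0]]
  ],
  "claw": 1
}}

```text
time_s: 9.52
tcp_pos: [0.5622, -0.0562, 0.1216]
orientation: [0.738, -0.674, -0.0, 0.0]
wrist_force: [-0.4, 0.0, 0.4]
opening: 0.999
```

Run:
```python
from h import *
s=ctrl.get_state();print(s["wrist_force"],s["opening"])
cv2.imwrite("pics/w9.png",ctrl.grab_frame("wrist")[:,:,::-1])
```

```text
[-0.40038753  0.03445946  0.38923882] 0.9992622008060609
```

View pics/w9.png

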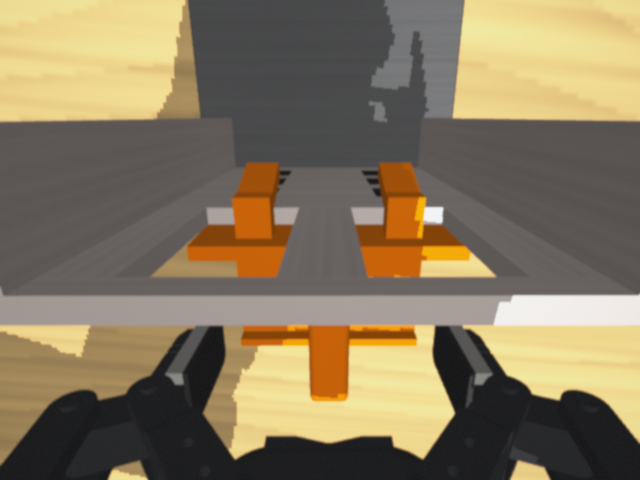

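Released; the shelf hangs and both fingers are clear of the web (x≈330). Retreating up, then verifying.

Request:
{"op": "apply_moves", "data": {
  "series": [
    [[0,0,-0.06,0],[0,0,-0.1,0],[0,0,-0.12,0],[0,0,-0.12,0],[0,0.06,-0.1,0],[0,0.1,0,0],[0,0.1,0,0],[0,0.05,0,0],[0,0,0,0],[0,0,0,0]]
  ]
}}

```text
time_s: 10.4
tcp_pos: [0.4849, -0.0633, 0.2472]
orientation: [0.738, -0.674, 0.001, -0.0]
wrist_force: [0.5, -0.1, -0.4]
opening: 0.999
```

Run:
```python
from h import *
s=ctrl.get_state();print(s["wrist_force"],s["tcp_pos"],s["time_s"]);c=cam("wrist")
np.savez("w10.npz",K=c[0],R=c[1],t=c[2])
for n in["wrist","scene","top"]:
    cv2.imwrite(f"pics/{n}10.png",ctrl.grab_frame(n)[:,:,::-1])
s=cv2.imread("pics/scene10.png");t=cv2.imread("pics/wrist10.png")
cv2.imwrite("pics/z10.png",cv2.resize(s[190:300,250:350],None,fx=5,fy=5,interpolation=cv2.INTER_CUBIC))
# bystanders: green centroid / dark fan movement between first and last pictures
a=cv2.imread("pics/scene0.png")
for nm,sl in[("green",np.s_[140:190,345:400]),("fan",np.s_[198:240,420:462])]:print(nm,cv2.absdiff(a[sl],s[sl]).mean())
```

```text
[ 0.51761993 -0.0929341  -0.43010852] [ 0.48493844 -0.06329539  0.24721109] 10.4
green 3.8684848484848486
fan 3.2008692365835225
```

View pics/wrist10.png

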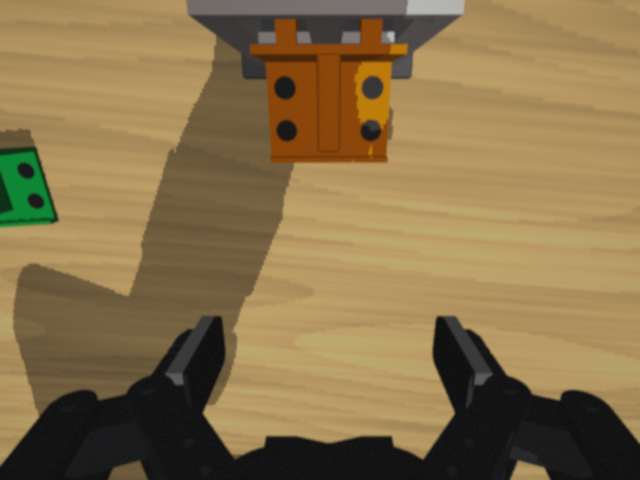

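View pics/z10.png

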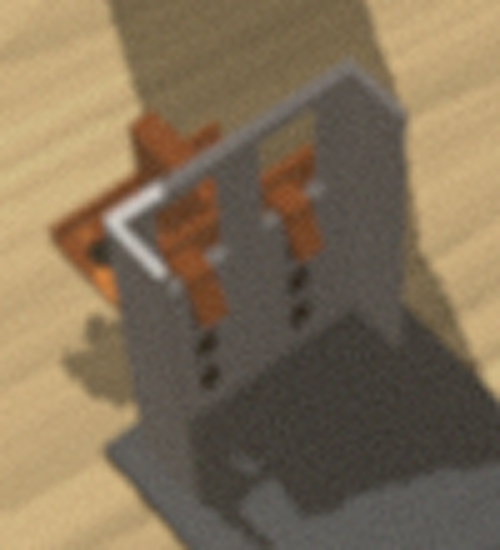

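```bash
python3 - <<'E'
from h import *
d=np.load("w10.npz");C=(d["K"],d["R"],d["t"]);S=cam("scene")
u=lambda p:((p[0]+.5)/5-.5+250,(p[1]+.5)/5-.5+190)
print("web top front mid",tri(S,u((142,118)),C,(329.5,152)))
yw=.09;o=np.array([.612,-.0505,.07]);A=np.array([[np.cos(yw),-np.sin(yw),0],[np.sin(yw),np.cos(yw),0],[0,0,1]])
for n,l in[("webF",(-.06,0,.065)),("plL",(0,.045,.06)),("plR",(0,-.045,.06)),("flL",(-.075,.045,0)),("flR",(-.075,-.045,0)),("lip bottom mid rear R",(.021,-.025,.025)),("lip L",(.021,.025,.025))]:
    X=o+A@np.array(l);s=proj(S,X);print(n,"wrist",proj(C,X).round(1),"scene zoom",((s-[250,190]+.5)*5-.5).round())
E
python3 -c "
import cv2
w=cv2.imread('pics/wrist10.png');cv2.imwrite('pics/w10z.png',cv2.resize(w[0:170,230:430],None,fx=3.5,fy=3.5,interpolation=cv2.INTER_CUBIC))"
```

```text
web top front mid [ 0.55014168 -0.05769536  0.13107162]
webF wrist [325.2 147.7] scene zoom [146. 114.]
plL wrist [245.8  38.2] scene zoom [323. 155.]
plR wrist [404.2  38.3] scene zoom [146. 273.]
flL wrist [268.8 160.7] scene zoom [219. 130.]
flR wrist [382.9 160.7] scene zoom [ 53. 237.]
lip bottom mid rear R wrist [364.4  12.3] scene zoom [223. 327.]
lip L wrist [286.3  12.2] scene zoom [319. 261.]
```

View pics/w10z.png

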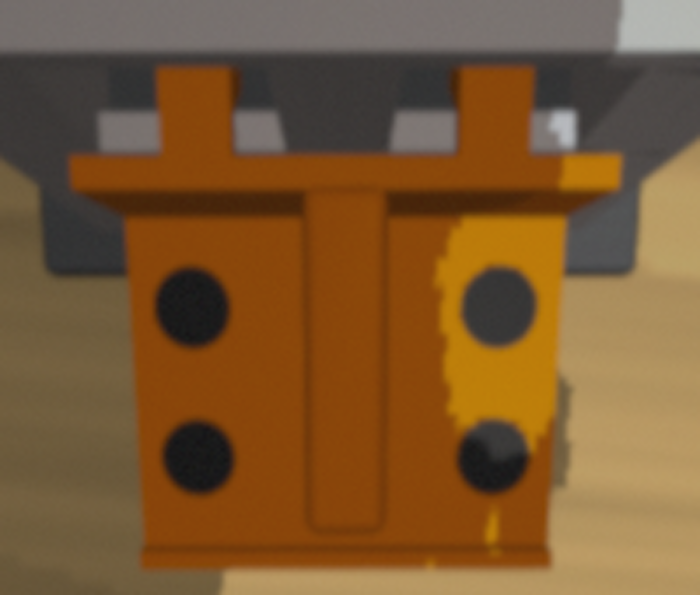

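The image offsets hint at a slight droop (~2–3°). I'll check whether the tabs moved on release by comparing lip patches before and after.

Run:
```python
from h import *
a=cv2.imread("pics/scene8.png");b=cv2.imread("pics/scene10.png")
def shift(y0,y1,x0,x1):
    A=a[y0:y1,x0:x1,2].astype(np.float32)-a[y0:y1,x0:x1,0];B=b[y0:y1,x0:x1,2].astype(np.float32)-b[y0:y1,x0:x1,0]
    return cv2.phaseCorrelate(A,B,cv2.createHanningWindow(A.shape[::-1],cv2.CV_32F))
print("lipL",shift(236,260,282,302),"lipR",shift(220,246,300,322),"sheet ref",shift(210,300,340,370))
S=cam("scene");o=np.array([.612,-.0505,.07]);
x=np.array([.633,-.07,.095]);print("px per mm z,x",(proj(S,x+[0,0,.001])-proj(S,x)).round(2),(proj(S,x+[.001,0,0])-proj(S,x)).round(2))
z=np.hstack([cv2.resize(i[215:275,270:330],(400,400),interpolation=cv2.INTER_CUBIC) for i in(a,b)]);cv2.imwrite("pics/cmp.png",z)
```

```text
lipL ((-0.019356425097548424, -0.4404083015706455), 0.9679982860883077) lipR ((-0.03083701839644526, -0.044204136781059944), 1.2817333480458202) sheet ref ((0.11101571448498859, 0.13923761185328232), 0.9653834830390082)
px per mm z,x [-0.03 -0.26] [0.27 0.34]
```

View pics/cmp.png

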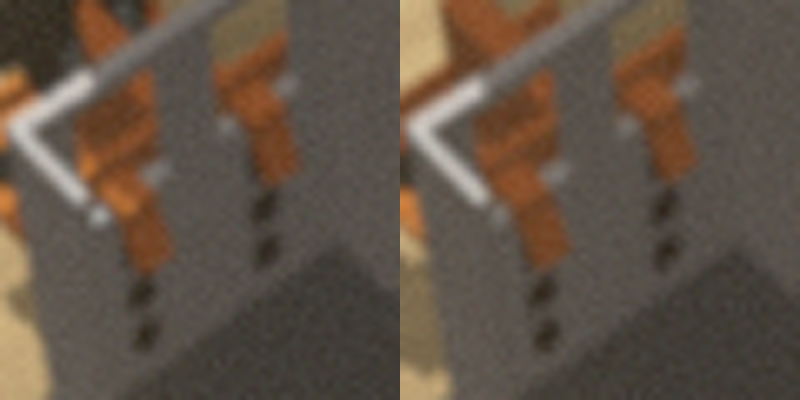

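Run:
```python
from h import *
b=cv2.imread("pics/scene10.png");c=ctrl.grab_frame("scene")[:,:,::-1]
print("shelf region change",cv2.absdiff(b[190:300,250:350],c[190:300,250:350]).mean(),ctrl.get_state()["time_s"])
ctrl.job_done()
```

```text
shelf region change 2.680090909090909 10.6
the job is handed in; nothing more can be done
```

The orange shelf is hanging on the upright, pushed down and released, and I handed the job in at about 10.6 s. `job_done` gives no verdict, so what follows is my own measurement.

**What I did:** I gripped the shelf by its centre web and turned it square to the upright. Both tabs went through the slots at an underside height of about 0.111 m, until the back touched the sheet (5.7 N). I then pushed down past the wedges to a hard stop, where vertical force rose to about 24 N. I unloaded it, opened the gripper and backed away above and towards the robot.

**Last checks:**
- **Height:** the stop came at TCP z 0.1245 m, which puts the shelf underside at about 0.070 m, the home height.
- **Sideways and squareness:** before entry, the offset was under 1 mm and the yaw error under 0.01 rad.
- **Tabs:** the scene picture shows both lips hanging behind the sheet. They shifted at most 0.4 pixel on release, about 1 mm.
- **At rest and clear:** the last two pictures matched to image noise, and wrist force is near zero with the gripper clear.
- **Green shelf and fan:** their picture regions match the start.

**A check that disagreed slightly:** the final wrist view puts the top of the back plate about 3 mm nearer the robot than expected. The triangulated front of the web is about 4 mm low (0.131 m against 0.135 m). That suggests the shelf droops forward 2–3°, or that the calibration is off by a few millimetres. The tilt is well inside the 10° limit, so I did not push it again.

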